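Swap the pitch bowl and the engraving vise

TASK

The engraving on the pitch bowl is finished and the vise is next: swap the two, so that the round vise stands centred on the square steel plate and the pitch bowl centred on the cork disc, each to within about a centimetre. Both are too wide to grip, so slide them over the mat without lifting or tipping them, and do not let them knock against each other. Leave the other things on the mat where they are.

Things in the scene. Friction and masses are not known exactly. Their poses are not given: they have to be found in the camera images.
- bowl: the pitch bowl: round white enamelled bowl filled to the brim with hard dark-brown pitch in which a brass jewel is bedded; solid, nothing inside to hook. 112 mm across at its widest (from 22 to 42 mm above its foot), narrowing to a 90 mm flat foot, 58 mm high, about 0.65 kg (varies), slides with friction about 0.5 to 0.7 on the mat. Origin: centre of the underside of the foot; z up. It starts on the steel plate.
- vise: the round engraving vise: plain steel drum on a black rubber foot, 98 mm across over its full height, flat top 55 mm high with a dark slot across it and a small brass ring blank standing up in the slot, about 0.8 kg (varies), slides likewise. Origin: centre of its underside; z up. It starts on the cork disc.
- plate: the steel work plate, 140 mm square, let flush into the blue mat (no edge to catch on). Origin: its centre, on the mat's surface, which is 4 mm above the bench top. Fixed.
- cork: the cork disc, 140 mm across, let flush into the blue mat. Origin: its centre, on the mat's surface. Fixed. The blue mat covers x 0.36 to 0.86, y -0.48 to 0.48 m and is flat, 4 mm above the bench top.
- jar: bystander: small glass jar with a steel lid, 44 mm across, 50 mm high; origin under its centre.
- graver: bystander: graver with a black ball handle, lying on the mat, 121 mm long, ball 36 mm; origin on the mat, the ball's centre 45 mm towards its -x, the point 58 mm towards its +x.
- graver2: bystander: graver like the other, with a wooden ball handle; same size and origin.
- brush: bystander: bench brush, 160 mm long, lying along its x; origin below its middle; under 45 mm wide.
- cup: bystander: small open steel cup, 60 mm across, 40 mm high; origin under its centre.
- ringclamp: bystander: wooden ring clamp, 115 mm long along its x, 30 mm wide, 22 mm high; origin below its middle.
Things that resemble listed ones, but are neither listed nor needed, are in the scene too. Leave any green look-alike of the bowl alone.

How it is judged:
At the end, for the whole second after the job is handed in: The bowl's centre is within 15 mm of the cork disc's centre and the vise's centre within 15 mm of the steel plate's centre, both standing flat on the mat and at rest (horizontal distance between bowl and cork below 0.015 m and horizontal distance between vise and plate below 0.015 m and angle between each of bowl, vise's own z axis and vertical below 0.05 rad and height (world z) of each of bowl, vise below 0.008 m and linear speed of each of bowl, vise below 0.01 m/s); the robot touches nothing.
It fails at once if the bowl is lifted more than 20 mm off the mat or tipped more than 0.25 rad (height (world z) of bowl above 0.024 m or angle between bowl's own z axis and vertical above 0.25 rad).
It fails at once if the vise is lifted more than 20 mm off the mat or tipped more than 0.25 rad (height (world z) of vise above 0.024 m or angle between vise's own z axis and vertical above 0.25 rad).
It fails at once if the bowl and the vise knock against each other (more than 2 N) (contact force between bowl and vise above 2 N).
It fails at once if another thing on the mat is moved more than 25 mm (distance of any of jar, graver, graver2, brush, cup, ringclamp from where it was at the start of the episode above 0.025 m).
It also fails if it takes over 70 s, if anything falls off the work surface, if the arm or the gripper's body presses on something with over 40 N, if the wrist force passes 120 N, or if a joint passes its speed limit or range.

ROBOT

A 7-joint arm with a two-finger parallel gripper is mounted at the origin on the work surface. World frame = base frame: x ahead of the robot, y to its left, z up, the work surface at z = 0. Lengths are in m, angles in rad, forces in N, time in s.
With the tool pointing down it reaches from about 0.425 to 1.025 m from the base axis. Payload 9.4 kg.
Tool frame: the origin (TCP) lies at the very end of the fingers, on their centre line; the grasp point (between the pads) lies 19 mm behind it; x points along the fingers, z is the direction in which the jaws open and shut, and the axes are right-handed (so a half turn about x gives the same grasp; the last joint's range is limited). The gripper opens to 85 mm and grips with 20 to 120 N. Pads are 22 mm wide; open, the fingers measure 114 mm over their backs; the gripper's body (76 mm by 85 mm) begins 54 mm behind the grasp point. The pads swing forward as they close: fully open they stand 13 mm farther back than shut.
Start: joints at [-1.4, 0.599, -0.003, 1.599, 0.002, 0.943, -0.08], TCP at [0.178, 0.703, 0.231] pointing down, gripper open.
Joint ranges: [-2.57, 2.57], [-0.35, 1.97], [-1.29, 1.29], [0.11, 2.56], [-1.05, 4.19], [0.11, 1.86], [-2.63, 2.63]. Speed limits (rad/s): [2.22, 2.22, 3.01, 3.01, 3.14, 3.14, 3.14].

INTERFACE

Orientations are given as a unit quaternion [x, y, z, w].
In Python, from rig import arm gives the robot as it stands. The module is installed in compiled form; this text tells all that it offers. Calls block until the motion is done:
- arm.move_ptp(position, orientation): joint-space move of the TCP to a pose.
- arm.servo_line(position, orientation=None, vel=0.15): straight line of the TCP; orientation=None keeps the orientation; vel is the mean speed in m/s.
- arm.movej(angles): joint-space move.
- arm.grip(opening, grip_force=None): opening from 0.0 (shut) to 1.0 (fully open); grip_force is the grip in N (None keeps the last); returns when the fingers have stopped.
- arm.pause(seconds).
- arm.solve_ik(position, orientation): joint angles nearest the present ones, or None.
- arm.observe(): the state.
- arm.camera(name): name is "side" or "top"; returns a dict with "color" (400x640x3 uint8, blue, green, red), "z_map" (400x640 float32, m along the optical axis (not along the pixel's ray), 0 where there is no reading), "mtx" (3x3 intrinsics, pixels), "k1" (the pictures are not rectified: a ray, as slopes to the right and down, at radius r is drawn at 1 + k1 r^2 times it, then the intrinsics apply), "cam_to_world" (4x4, takes a point from camera to world coordinates). Camera axes: x right, y up, looking along -z (the intrinsics and any distortion apply to the point x, -y, -z); pixel columns grow to the right and rows downward; lengths in m; the calibration is good to about 2 mm. A picture is of the moment at which its call begins.
A pose or a line that the arm cannot do raises arm.MotionError and nothing moves.
- arm.job_done(): hands the job in, once; it reports no verdict.
The state is a dict: "t": time; "qpos": joint angles; "qd": joint speeds; "tau": joint torques, N m; "tool_pos": TCP position; "orientation": TCP orientation; "wrist_force": force on the tool from outside, world axes, zero at the start; "torque": the same for the moment, N m; "gripper_width": opening from 0.0 (shut) to 1.0 (fully open).
Only numpy, scipy, OpenCV 4.12 (cv2) and the standard library are available. Lean on these libraries where they do the work, as an engineer would, in place of code of your own. Each camera call takes 0.05 s, during which the arm holds its last target.

## Working session

There is one attempt and no reset: what is moved stays moved. The work goes in short steps, each a Python script; the robot and the scene stay as the last script left them, time stands still between calls to the robot, and variables do not carry over. Pictures are saved under pics/ and viewed, and the job is handed in when it is done.

```bash
mkdir -p pics && python3 - <<'E'
from rig import arm
import cv2
o=arm.observe();print(o['t'],o['tool_pos'],o['orientation'],o['gripper_width'])
for n in('top','side'):
    c=arm.camera(n);cv2.imwrite(f'pics/{n}0.png',c['color']);print(c['mtx'],c['k1'],c['cam_to_world'],c['z_map'].min(),c['z_map'].max())
    import numpy as np;np.savez(f'{n}0.npz',**c)
E
```

```text
0.0 [0.17772342 0.70239791 0.23042111] [-0.43476182  0.55834341  0.43401865  0.55755054] 0.9973422242204146
[[424.09178751   0.         318.22475288]
 [  0.         424.09178751 198.02841183]
 [  0.           0.           1.        ]] 0.0028402411382816386 [[-0.00185233  0.98082819 -0.19486567  0.30314542]
 [-0.99999501 -0.0023156  -0.00214961  0.01678452]
 [-0.00255963  0.19486072  0.98082758  1.12993969]
 [ 0.          0.          0.          1.        ]] 0.0 1.9720087
[[423.72118024   0.         320.51872394]
 [  0.         423.72118024 202.42822375]
 [  0.           0.           1.        ]] -0.1005495763389195 [[ 0.797084   -0.33726286  0.50091003  1.1555194 ]
 [ 0.60386329  0.44174411 -0.66348419 -0.84921482]
 [ 0.00249453  0.83133381  0.55576782  0.76780995]
 [ 0.          0.          0.          1.        ]] 0.0 3.5981922
```

View pics/top0.png

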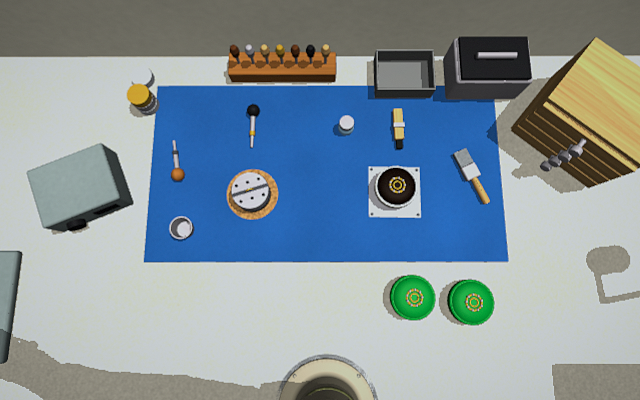

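View pics/side0.png

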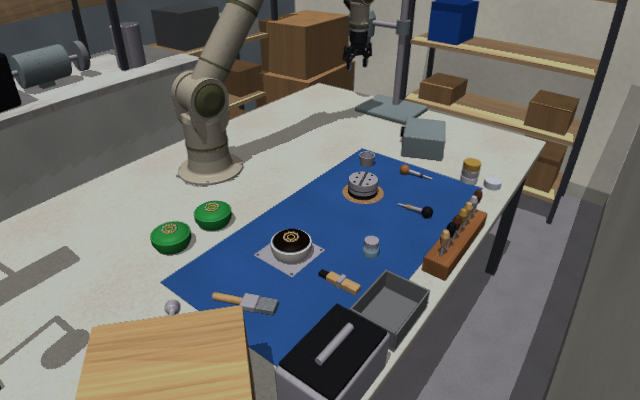

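The top view has +x up and +y to the left. The bowl on the steel plate is at (396,187) and the vise on the cork at (250,192). Two green look-alikes, at (412,297) and (470,302), are off the mat. The white and brown bowl on the plate fits the description. Next I'll measure everything and crop in on it.

```bash
cat > h.py <<'E'
import numpy as np,cv2
def rays(c,uv):
    uv=np.asarray(uv,float).reshape(-1,2);K=c['mtx'];k1=float(c['k1'])
    p=cv2.undistortPoints(uv.reshape(-1,1,2),K,np.array([k1,0,0,0.])).reshape(-1,2)
    d=np.c_[p[:,0],-p[:,1],-np.ones(len(p))]
    M=c['cam_to_world'];return M[:3,3],d@M[:3,:3].T
def onplane(c,uv,z):
    o,d=rays(c,uv);t=(z-o[2])/d[:,2];return (o+d*t[:,None])[:,:2]
def points(c):
    h,w=c['z_map'].shape;u,v=np.meshgrid(np.arange(w),np.arange(h))
    o,d=rays(c,np.c_[u.ravel(),v.ravel()]);P=o+d*c['z_map'].reshape(-1,1)
    return P.reshape(h,w,3)
def fitcircle(p):
    A=np.c_[2*p,np.ones(len(p))];x=np.linalg.lstsq(A,(p**2).sum(1),rcond=None)[0]
    return x[:2],np.sqrt(x[2]+x[0]**2+x[1]**2)
E
python3 - <<'E'
from h import *
c=dict(np.load('top0.npz'));im=c['color'];hsv=cv2.cvtColor(im,cv2.COLOR_BGR2HSV)
P=points(c)
# mat corners and heights
blue=cv2.inRange(hsv,(100,120,60),(125,255,255))
ys,xs=np.nonzero(blue);print('mat z',np.median(P[ys,xs,2]))
m=P[ys,xs];print('mat x',np.percentile(m[:,0],[.2,99.8]),'y',np.percentile(m[:,1],[.2,99.8]))
box=np.array([[150,80],[505,260]])
nb=(blue==0).astype(np.uint8)
n,l,s,ce=cv2.connectedComponentsWithStats(nb)
for i in range(1,n):
    if 40<s[i,4]<8000 :
        mm=l==i;z=P[mm][:,2];r=onplane(c,[ce[i]],.02)[0]
        print(s[i],ce[i].round(0),r.round(3),'zmax',np.percentile(z,98).round(3),'x',np.percentile(P[mm][:,0],[1,99]).round(3),'y',np.percentile(P[mm][:,1],[1,99]).round(3))
a=cv2.resize(im[140:245,205:445],None,fx=3.3,fy=3.3,interpolation=cv2.INTER_CUBIC);cv2.imwrite('pics/crop0.png',a)
E
```

```text
mat z 0.0028694200521764968
mat x [0.30314542 0.85416605] y [-0.47666125  0.47704912]
[247 104  12  44 267] [252. 121.] [0.74  0.201] zmax 0.04 x [0.672 0.784] y [0.185 0.215]
[392 108  13  41 397] [398. 127.] [ 0.724 -0.201] zmax 0.026 x [0.664 0.787] y [-0.218 -0.188]
[338 115  16  20 255] [346. 124.] [ 0.731 -0.057] zmax 0.056 x [0.703 0.766] y [-0.076 -0.037]
[171 140  14  41 278] [176. 165.] [0.615 0.404] zmax 0.04 x [0.572 0.691] y [0.381 0.425]
[453 148  37  56 720] [470. 172.] [ 0.593 -0.392] zmax 0.026 x [0.51 0.66] y [-0.434 -0.351]
[ 368  165   53   53 2703] [394. 192.] [ 0.541 -0.183] zmax 0.062 x [0.474 0.616] y [-0.256 -0.115]
[ 226  169   53   51 2106] [252. 194.] [0.536 0.197] zmax 0.062 x [0.472 0.606] y [0.131 0.266]
[169 216  25  24 465] [181. 227.] [0.446 0.381] zmax 0.047 x [0.373 0.479] y [0.226 0.417]
```

View pics/crop0.png

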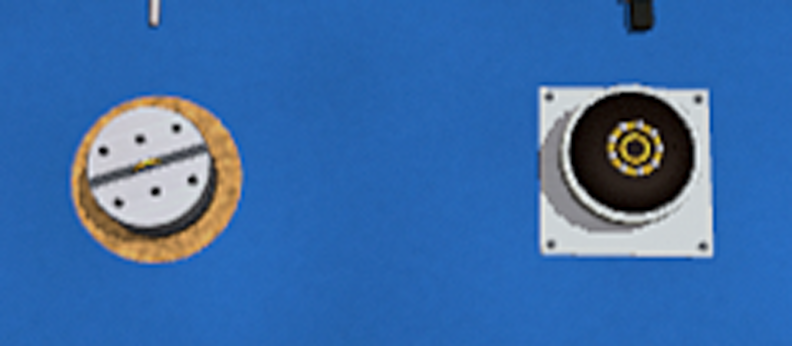

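The crop confirms the white bowl filled with brown pitch on the square plate, and the slotted steel drum on the cork. Next I'll measure the exact centres.

```bash
cat >> h.py <<'E'
def big(mask):
    cs,_=cv2.findContours(mask,cv2.RETR_EXTERNAL,cv2.CHAIN_APPROX_NONE);return max(cs,key=cv2.contourArea)
def centre(c,cnt,z):
    p=onplane(c,cnt.reshape(-1,2),z).astype(np.float32)
    q,r=cv2.minEnclosingCircle(p);f,fr=fitcircle(p.astype(float));return np.array(q),r,f,fr
def roi(mask,x0,y0,x1,y1):
    m=np.zeros_like(mask);m[y0:y1,x0:x1]=mask[y0:y1,x0:x1];return m
def find(c,box,kind):
    """bowl: dark pitch disc ; vise: bright grey top; depth-based cross-check"""
    hsv=cv2.cvtColor(c['color'],cv2.COLOR_BGR2HSV);P=points(c)
    zt=.062 if kind=='bowl' else .059
    m=((P[...,2]>zt-.012)&(P[...,2]<zt+.008)).astype(np.uint8)*255
    m=roi(m,*box);cnt=big(m);return centre(c,cnt,zt)
E
python3 - <<'E'
from h import *
c=dict(np.load('top0.npz'));s=dict(np.load('side0.npz'));im=c['color'];hsv=cv2.cvtColor(im,cv2.COLOR_BGR2HSV)
blue=cv2.inRange(hsv,(100,120,60),(125,255,255));nb=cv2.bitwise_not(blue)
pc=big(roi(nb,360,158,430,225));h=cv2.minAreaRect(onplane(c,pc.reshape(-1,2),.004).astype(np.float32)*1000);print('plate rect',h)
ap=cv2.approxPolyDP(pc,6,True).reshape(-1,2);q=onplane(c,ap,.004);print(ap.tolist(),q.round(4).tolist(),q.mean(0))
cc=big(roi(nb,215,160,285,228));print('cork',centre(c,cc,.004))
print('bowl depth',find(c,(360,150,435,230),'bowl'))
print('vise depth',find(c,(215,150,285,230),'vise'))
dark=cv2.inRange(hsv,(0,0,0),(179,255,75))
print('pitch',centre(c,big(roi(dark,372,160,420,212)),.061))
br=((hsv[...,2]>150)&(hsv[...,1]<60)).astype(np.uint8)*255
br=cv2.morphologyEx(br,cv2.MORPH_CLOSE,np.ones((7,7)));
print('visetop',centre(c,big(roi(br,225,160,275,215)),.059))
# side view
his=cv2.cvtColor(s['color'],cv2.COLOR_BGR2HSV)
nbs=cv2.bitwise_not(cv2.inRange(his,(100,120,40),(125,255,255)))
ds=cv2.inRange(his,(0,0,0),(179,255,75))
print('pitch side',centre(s,big(roi(ds,268,225,316,262)),.061))
brs=((his[...,2]>120)&(his[...,1]<60)).astype(np.uint8)*255
ck=big(roi(nbs,335,165,390,212));print('cork bbox side',cv2.boundingRect(ck))
P=points(s)
for nme,b,zt in(('bowl',(260,220,325,270),.062),('vise',(340,165,385,205),.059)):
    m=((P[...,2]>zt-.012)&(P[...,2]<zt+.01)).astype(np.uint8)*255
    print(nme,'side depth',centre(s,big(roi(m,*b)),zt), 'top z',np.median(P[roi(m,*b)>0][:,2]))
P=points(c)
print('plate z',P[205,372,2],'bench',P[300,300,2])
E
```

```text
plate rect ((546.3235473632812, -186.5516815185547), (141.21409606933594, 145.6762237548828), 88.5848617553711)
[[419, 167], [368, 166], [369, 216], [420, 217]] [[0.613, -0.2575], [0.6162, -0.1176], [0.4774, -0.1169], [0.4743, -0.2535]] [ 0.54523252 -0.18638554]
cork (array([0.53983331, 0.19929788]), 0.07115598767995834, array([0.53971057, 0.19927024]), np.float64(0.06978694170042818))
bowl depth (array([ 0.54628897, -0.1855524 ]), 0.05089232325553894, array([ 0.54704126, -0.1830995 ]), np.float64(0.04608489858234514))
vise depth (array([0.53538311, 0.1952586 ]), 0.04964035004377365, array([0.53534987, 0.19528275]), np.float64(0.04779871136944983))
pitch (array([ 0.54770297, -0.18168002]), 0.048743538558483124, array([ 0.54766819, -0.18173219]), np.float64(0.04735320707214927))
visetop (array([0.53763831, 0.19516981]), 0.06548410654067993, array([0.5425725 , 0.19581535]), np.float64(0.05182435472606294))
pitch side (array([ 0.5628261 , -0.19498357]), 0.049867890775203705, array([ 0.56354146, -0.19533137]), np.float64(0.047439802331032))
cork bbox side (342, 171, 42, 33)
bowl side depth (array([ 0.56409323, -0.19701409]), 0.0498414970934391, array([ 0.56323775, -0.1959434 ]), np.float64(0.046553182992275614)) top z 0.05734777427598492
vise side depth (array([0.54693258, 0.18701831]), 0.056877296417951584, array([0.54608462, 0.18769137]), np.float64(0.05169080203160234)) top z 0.05826780475631016
plate z 0.004761175564929276 bench 0.0003272785593029237
```

The side and top views disagree by 10 to 18 mm. I'll check both against the known mat edges and the plate and cork seen from the side.

```bash
python3 - <<'E'
from h import *
c=dict(np.load('top0.npz'));s=dict(np.load('side0.npz'))
for n,c in(('top',c),('side',s)):
    hsv=cv2.cvtColor(c['color'],cv2.COLOR_BGR2HSV)
    blue=cv2.inRange(hsv,(100,120,30),(125,255,255));cs=big(blue)
    ap=cv2.approxPolyDP(cs,5,True).reshape(-1,2);print(n,[(a.tolist(),b.round(3).tolist()) for a,b in zip(ap,onplane(c,ap,.004))])
    P=points(c)
    m=blue>0;print('blue z: med',np.median(P[m][:,2]),np.percentile(P[m][:,2],[5,95]))
s_=s['color'];cv2.imwrite('pics/sc.png',cv2.resize(s_[160:280,240:400],None,fx=5,fy=5,interpolation=cv2.INTER_CUBIC)[:600])
E
```

```text
top [([158, 86], [0.854, 0.477]), ([144, 261], [0.359, 0.478]), ([507, 260], [0.36, -0.476]), ([493, 99], [0.812, -0.476]), ([446, 99], [0.812, -0.344]), ([444, 86], [0.852, -0.34]), ([436, 86], [0.852, -0.317]), ([430, 98], [0.815, -0.298]), ([375, 99], [0.813, -0.142]), ([374, 86], [0.853, -0.141])]
blue z: med 0.0028699879268472284 [-0.000758    0.00657923]
side [([481, 188], [0.856, 0.473]), ([373, 152], [0.415, 0.475]), ([373, 164], [0.467, 0.39]), ([363, 167], [0.45, 0.347]), ([358, 154], [0.378, 0.424]), ([367, 150], [0.387, 0.476]), ([361, 149], [0.363, 0.469]), ([161, 282], [0.364, -0.479]), ([199, 310], [0.515, -0.479]), ([237, 304], [0.573, -0.409]), ([213, 300], [0.517, -0.436]), ([213, 291], [0.494, -0.416]), ([277, 298], [0.636, -0.336]), ([273, 315], [0.664, -0.382]), ([243, 311], [0.6, -0.416]), ([248, 345], [0.679, -0.479]), ([277, 365], [0.763, -0.478]), ([334, 305], [0.759, -0.27]), ([349, 309], [0.795, -0.259]), ([386, 268], [0.793, -0.081]), ([408, 278], [0.858, -0.08])]
blue z: med 0.0039052512467377953 [0.00114837 0.26668301]
```

View pics/sc.png

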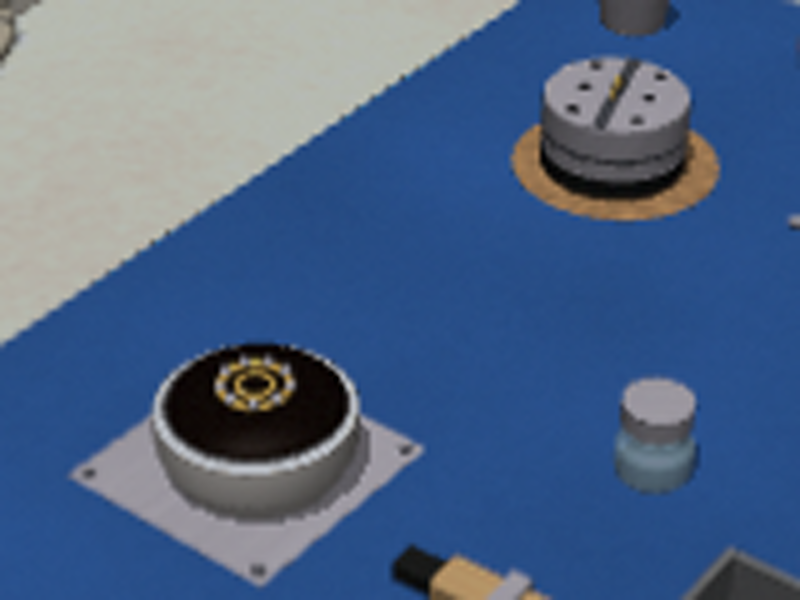

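```bash
python3 - <<'E'
from h import *
c=dict(np.load('top0.npz'));s=dict(np.load('side0.npz'))
for z in(.055,.058,.062):print(z,'bowl side',onplane(s,[[291.3,241]],z),'vise side',onplane(s,[[363.2,179]],z))
print('top: bowl',[onplane(c,[[397,185]],z) for z in(.055,.062)],'vise',onplane(c,[[250.3,190]],.059))
P=points(s)
for (u,v) in((283,241),(291,250),(358,176),(368,182)):print(u,v,P[v,u])
P=points(c)
for (u,v) in((385,185),(397,197),(245,183),(255,195)):print(u,v,P[v,u])
# plate corners side
q=onplane(s,np.array([[70,475],[260,585],[424,450]])/5+[240,160],.004);print(q,(q[0]+q[2])/2)
print('cork side', onplane(s,[[ (511+719)/10+240, 160+160]],.004))
E
```

```text
0.055 bowl side [[ 0.56289367 -0.19304193]] vise side [[0.54106878 0.19847649]]
0.058 bowl side [[ 0.56538785 -0.19580356]] vise side [[0.54365482 0.19406707]]
0.062 bowl side [[ 0.56871343 -0.19948574]] vise side [[0.54710286 0.18818785]]
top: bowl [array([[ 0.55074237, -0.18562674]]), array([[ 0.54913002, -0.18430864]])] vise [[0.53748954 0.19469356]]
283 241 [ 0.54948296 -0.21091014  0.05987607]
291 250 [ 0.58467005 -0.21996756  0.05294405]
358 176 [0.5203837  0.19843925 0.05914674]
368 182 [0.56509402 0.18960134 0.05645736]
385 185 [ 0.55007394 -0.1539461   0.05823571]
397 197 [ 0.51881103 -0.18429978  0.05563023]
245 183 [0.55606335 0.20895793 0.05917723]
255 195 [0.52484785 0.18261889 0.05616409]
[[ 0.47876176 -0.25496972]
 [ 0.61733024 -0.25723921]
 [ 0.62027087 -0.11983378]] [ 0.54951631 -0.18740175]
cork side [[ 0.83977326 -0.26695986]]
```

```bash
python3 - <<'E'
from h import *
c=dict(np.load('top0.npz'));s=dict(np.load('side0.npz'))
for n,c,b in(('top',c,(365,155,430,220)),('side',s,(262,215,325,275))):
    hsv=cv2.cvtColor(c['color'],cv2.COLOR_BGR2HSV);P=points(c)
    for V in(45,60,75,90):
        m=roi(cv2.inRange(hsv,(0,0,0),(179,255,V)),*b);cnt=big(m);f=np.zeros_like(m);cv2.drawContours(f,[cnt],-1,255,-1)
        print(n,V,cv2.boundingRect(cnt),cv2.fitEllipse(cnt),'z',np.median(P[f>0][:,2]).round(4),'plane058',centre(c,cnt,.060)[0],centre(c,cnt,.06)[1])
s_=s['color'];cv2.imwrite('pics/sc2.png',cv2.resize(s_[215:280,250:330],None,fx=9,fy=9,interpolation=cv2.INTER_NEAREST))
c=dict(np.load('top0.npz'));cv2.imwrite('pics/tc2.png',cv2.resize(c['color'][155:225,355:430],None,fx=8,fy=8,interpolation=cv2.INTER_NEAREST))
E
```

```text
top 45 (378, 168, 37, 36) ((395.9681701660156, 185.70242309570312), (34.93478012084961, 36.68532943725586), 116.7339096069336) z 0.0563 plane058 [ 0.54805106 -0.18179105] 0.04831449314951897
top 60 (378, 168, 37, 36) ((395.914306640625, 185.721923828125), (35.07973861694336, 37.005584716796875), 113.7824935913086) z 0.0562 plane058 [ 0.54799175 -0.18177757] 0.048685815185308456
top 75 (378, 168, 37, 37) ((395.9631042480469, 185.79296875), (35.44068908691406, 37.04056930541992), 121.16189575195312) z 0.0562 plane058 [ 0.54793179 -0.18186568] 0.048789020627737045
top 90 (377, 168, 38, 37) ((395.958984375, 185.77891540527344), (35.508056640625, 37.20472717285156), 120.2003402709961) z 0.0561 plane058 [ 0.54806405 -0.18178348] 0.04893048480153084
side 45 (273, 229, 36, 23) ((290.7278137207031, 240.1536102294922), (21.985498428344727, 35.18498992919922), 87.06770324707031) z 0.0574 plane058 [ 0.56239164 -0.19389297] 0.04877736046910286
side 60 (273, 229, 37, 23) ((290.8694152832031, 240.0960693359375), (22.20763397216797, 35.72992706298828), 87.013427734375) z 0.0572 plane058 [ 0.56281567 -0.19384892] 0.048884451389312744
side 75 (273, 229, 37, 23) ((290.8219909667969, 240.14773559570312), (22.38398551940918, 35.994869232177734), 86.97494506835938) z 0.0572 plane058 [ 0.5619877  -0.19405802] 0.04993819817900658
side 90 (273, 229, 37, 24) ((290.74395751953125, 240.24130249023438), (22.770633697509766, 36.09185791015625), 87.637939453125) z 0.0571 plane058 [ 0.56193429 -0.19504344] 0.05040983110666275
```

View pics/sc2.png

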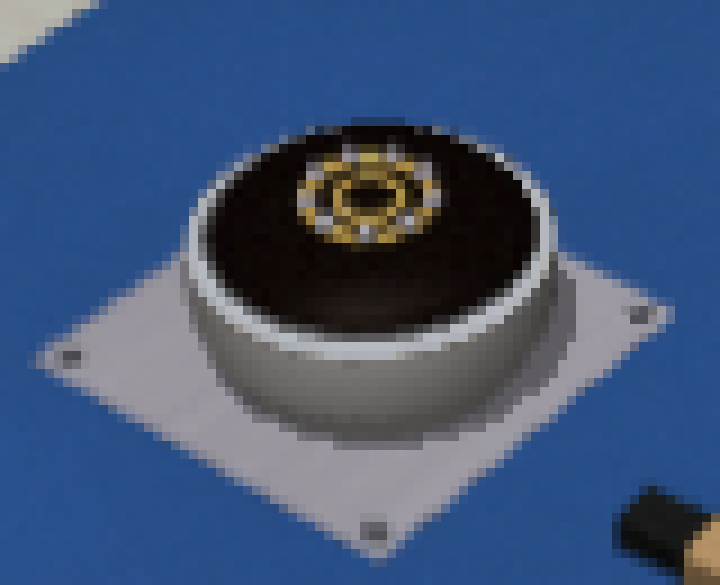

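View pics/tc2.png

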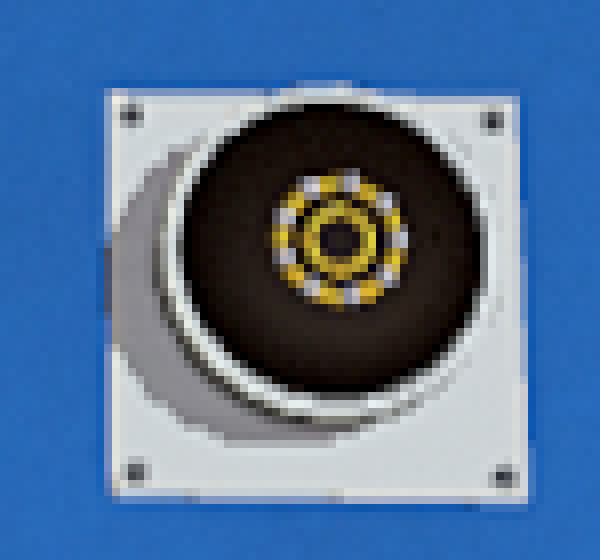

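The disagreement comes from the pitch being domed above a rim at about z=0.048. Using that height, the two views agree on a bowl centre near (0.551, -0.184). The vise is near (0.539, 0.194).

The open fingers make a V-cradle for a round body. My plan is:
1. Pull the bowl towards the base to a parking spot.
2. Push the vise along -y onto the plate.
3. Push the bowl diagonally, past the base side of the vise, to the cork.

I'll check inverse kinematics first.

```bash
cat >> h.py <<'E'
from scipy.spatial.transform import Rotation as R
def quat(push,prefer=None):
    """tool down, jaws perpendicular to push direction; two variants"""
    out=[]
    for sgn in(1,-1):
        z=sgn*np.array([-push[1],push[0],0.])/np.hypot(*push);x=np.array([0,0,-1.]);y=np.cross(z,x)
        out.append(R.from_matrix(np.c_[x,y,z]).as_quat())
    return out
OFF={'bowl':.0475,'vise':.0354}
def tool(kind,obj,d,back=0):
    d=np.asarray(d,float)/np.hypot(*d);return np.asarray(obj,float)-d*(OFF[kind]+back)
E
python3 - <<'E'
from h import *
from rig import arm
for nm,k,o,d in(('A0','bowl',(.551,-.1845),(-1,0)),('A1','bowl',(.418,-.188),(-1,0)),('V0','vise',(.539,.194),(0,-1)),('V1','vise',(.547,-.187),(0,-1)),
 ('B0','bowl',(.418,-.188),(.037,.158)),('B1','bowl',(.455,-.03),(.037,.158)),('B1b','bowl',(.455,-.03),(.086,.228)),('B2','bowl',(.541,.198),(.086,.228))):
    for b,z in((0,.012),(.015,.012),(.015,.14)):
        t=tool(k,o,d,b)
        for q in quat(d):
            j=arm.solve_ik([*t,z],q);print(nm,b,z,t.round(3),None if j is None else np.round(j,2))
E
```

```text
A0 0 0.012 [ 0.598 -0.184] [-0.03  0.81  0.37  1.99 -0.64  0.46 -0.75]
A0 0 0.012 [ 0.598 -0.184] [ 0.35  0.78 -0.22  1.96  0.37  0.44  1.43]
A0 0.015 0.012 [ 0.614 -0.184] [-0.04  0.83  0.39  1.95 -0.64  0.49 -0.76]
A0 0.015 0.012 [ 0.614 -0.184] [ 0.34  0.79 -0.22  1.93  0.35  0.46  1.45]
A0 0.015 0.14 [ 0.614 -0.184] [-0.21  0.7   0.66  1.91 -0.61  0.75 -0.77]
A0 0.015 0.14 [ 0.614 -0.184] [ 0.2   0.6   0.01  1.88 -0.01  0.66  1.78]
A1 0 0.012 [ 0.465 -0.188] [ 0.16  0.72  0.16  2.26 -0.57  0.19 -0.72]
A1 0 0.012 [ 0.465 -0.188] [ 0.37  0.71 -0.14  2.25  0.47  0.21  1.37]
A1 0.015 0.012 [ 0.48  -0.188] [ 0.15  0.73  0.17  2.23 -0.54  0.22 -0.76]
A1 0.015 0.012 [ 0.48  -0.188] [ 0.39  0.72 -0.18  2.22  0.51  0.25  1.33]
A1 0.015 0.14 [ 0.48  -0.188] [-0.05  0.53  0.45  2.18 -0.45  0.53 -0.83]
A1 0.015 0.14 [ 0.48  -0.188] [ 0.25  0.49  0.01  2.16 -0.01  0.5   1.85]
V0 0 0.012 [0.539 0.229] [-0.61  0.76  0.17  2.07 -0.36  0.34 -0.15]
V0 0 0.012 [0.539 0.229] [-0.24  0.78 -0.38  2.05  0.66  0.44  2.  ]
V0 0.015 0.012 [0.539 0.244] [-0.63  0.76  0.17  2.06 -0.35  0.35 -0.18]
V0 0.015 
[... 1701 characters left out ...]
8] [ 0.21  0.7  -0.19  2.38  1.05  0.14  1.79]
B1b 0.015 0.012 [ 0.433 -0.088] [ 0.2   0.7  -0.19  2.38  1.05  0.14 -1.35]
B1b 0.015 0.14 [ 0.433 -0.088] [ 0.3   0.43 -0.3   2.3   0.3   0.44  2.53]
B1b 0.015 0.14 [ 0.433 -0.088] [-0.15  0.44  0.31  2.33 -0.33  0.41  0.08]
B2 0 0.012 [0.524 0.154] [-0.2   0.74 -0.27  2.14  0.59  0.33  1.81]
B2 0 0.012 [0.524 0.154] [-0.51  0.74  0.18  2.16 -0.47  0.27 -0.28]
B2 0.015 0.012 [0.519 0.14 ] [-0.19  0.73 -0.27  2.16  0.6   0.31  1.81]
B2 0.015 0.012 [0.519 0.14 ] [-0.48  0.74  0.17  2.18 -0.47  0.26 -0.26]
B2 0.015 0.14 [0.519 0.14 ] [-0.11  0.53 -0.37  2.1   0.34  0.57  2.07]
B2 0.015 0.14 [0.519 0.14 ] [-0.64  0.54  0.39  2.13 -0.39  0.54 -0.32]
```

```bash
cat >> h.py <<'E'
def go(arm,kind,start,end,qi=None,vel=.1,d=None,zlow=.012,zhi=.14,back=.017,hi_start=True,leave=.025):
    d=np.subtract(end,start) if d is None else np.asarray(d)
    q=quat(d);q=q[qi]
    a=tool(kind,start,d,back);b=tool(kind,end,d)
    arm.move_ptp([*a,zhi],q)
    arm.servo_line([*a,zlow],q,vel=.15)
    print('down',arm.observe()['wrist_force'].round(1) if hasattr(arm.observe()['wrist_force'],'round') else arm.observe()['wrist_force'])
    arm.servo_line([*b,zlow],q,vel=vel)
    o=arm.observe();print('pushed',np.round(o['tool_pos'],4),np.round(o['wrist_force'],1))
    e=tool(kind,end,d,leave);arm.servo_line([*e,zlow],q,vel=.1);arm.servo_line([*e,zhi],q,vel=.25)
    print('t',arm.observe()['t'])
def snap(arm,tag):
    for n in('top','side'):
        c=arm.camera(n);np.savez(f'{n}{tag}.npz',**c);cv2.imwrite(f'pics/{n}{tag}.png',c['color'])
E
python3 - <<'E'
from h import *
from rig import arm
arm.grip(1.0)
go(arm,'bowl',(.551,-.1855),(.419,-.187),qi=0)
snap(arm,'1')
E
```

```text
down [0.5 0.9 1. ]
pushed [ 0.4669 -0.1867  0.012 ] [ 3.  -0.4  3.8]
t 7.4833
```

View pics/top1.png

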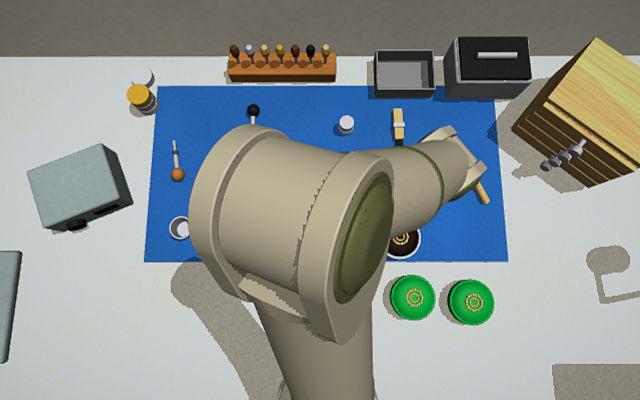

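View pics/side1.png

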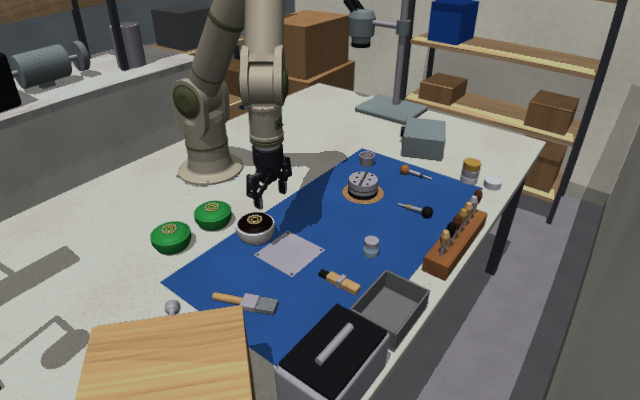

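The bowl is parked at side pixel (256,228), upright, and the plate at (290,254) is now clear. I'll measure the uncovered plate and the parked bowl from the side view.

```bash
python3 - <<'E'
from h import *
def sid(tag):
    s=dict(np.load(f'side{tag}.npz'));return s,cv2.cvtColor(s['color'],cv2.COLOR_BGR2HSV)
s,h=sid('0');s1,h1=sid('1')
dk=lambda h,b:big(roi(cv2.inRange(h,(0,0,0),(179,255,75)),*b))
print('bowl0',centre(s,dk(h,(262,215,325,275)),.048)[0]); print('bowl1',centre(s1,dk(h1,(236,213,277,240)),.048)[0])
nb=lambda h:cv2.bitwise_not(cv2.inRange(h,(100,120,30),(125,255,255)))
cnt=big(roi(nb(h1),250,228,330,280));
# plate by colour, low saturation grey, inside window
cnt=big(cv2.morphologyEx(roi(((h1[...,1]<60)&(h1[...,2]>110)).astype(np.uint8)*255,250,233,330,278),cv2.MORPH_OPEN,np.ones((3,3))))
ap=cv2.approxPolyDP(cnt,4,True).reshape(-1,2);q=onplane(s1,ap,.004);print(ap.tolist(),q.round(4).tolist());print(cv2.minAreaRect(onplane(s1,cnt.reshape(-1,2),.004).astype(np.float32)*1000))
cork=big(cv2.inRange(h,(5,60,60),(22,255,255))[165:210,335:395].copy());cork=cork+np.array([335,165])
hull=cv2.convexHull(cork);print('cork side',cv2.boundingRect(hull),centre(s,hull,.004))
br=((h[...,1]<60)&(h[...,2]>135)).astype(np.uint8)*255
v=cv2.convexHull(big(roi(br,340,165,385,200)));print('vise top side',cv2.boundingRect(v),centre(s,v,.059))
E
```

```text
bowl0 [ 0.55192506 -0.18295069]
bowl1 [ 0.41948929 -0.18467778]
[[320, 247], [290, 234], [260, 250], [258, 257], [289, 274], [315, 257]] [[0.6018, -0.1176], [0.4964, -0.1237], [0.4771, -0.2295], [0.4933, -0.2543], [0.6039, -0.2535], [0.6166, -0.1596]]
((546.96826171875, -186.56703186035156), (139.4824981689453, 138.57472229003906), 89.21299743652344)
cork side (343, 185, 41, 19) (array([0.54151523, 0.19875868]), 0.06907111406326294, array([0.54170181, 0.19896129]), np.float64(0.06804191549864781))
vise top side (362, 173, 16, 13) (array([0.5529412 , 0.20022637]), 0.043094467371702194, array([0.55586485, 0.2020718 ]), np.float64(0.03544859310015144))
```

Measured positions agree:

| Item | x (m) | y (m) |
|---|---|---|
| Parked bowl | 0.4195 | -0.185 |
| Plate | 0.547 | -0.187 |
| Cork | 0.541 | 0.199 |

The vise goes next.

```bash
python3 - <<'E'
from h import *
from rig import arm
go(arm,'vise',(.540,.195),(.549,-.187),qi=0,back=.02)
snap(arm,'2')
E
```

```text
down [-0.2 -0.2  0.5]
pushed [ 0.5473 -0.1506  0.012 ] [0.3 6.2 1.1]
t 15.4333
```

View pics/side2.png

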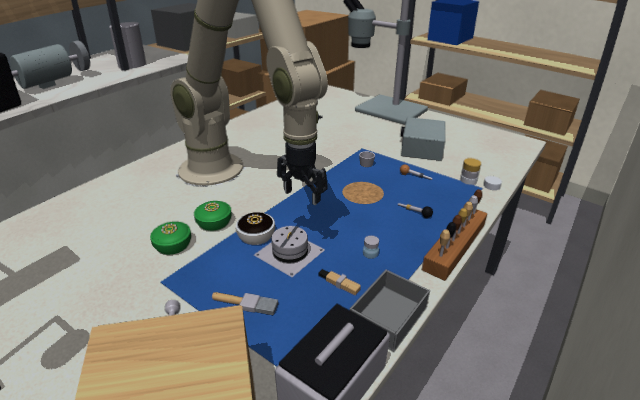

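The vise stands upright on the plate at about (290,243), with the bowl still at (256,228). Now I'll push the bowl straight to the cork. The path has about 18 mm clearance to the vise.

```bash
python3 - <<'E'
from h import *
from rig import arm
try:
    go(arm,'bowl',(.419,-.186),(.541,.199),qi=1,leave=.04)
except arm.MotionError as e: print('ERR',e,arm.observe()['tool_pos'])
snap(arm,'3')
E
```

```text
down [-0.1 -0.1 -0.1]
pushed [0.5259 0.1525 0.012 ] [-1.5 -5.9  2.7]
t 22.8833
```

View pics/side3.png

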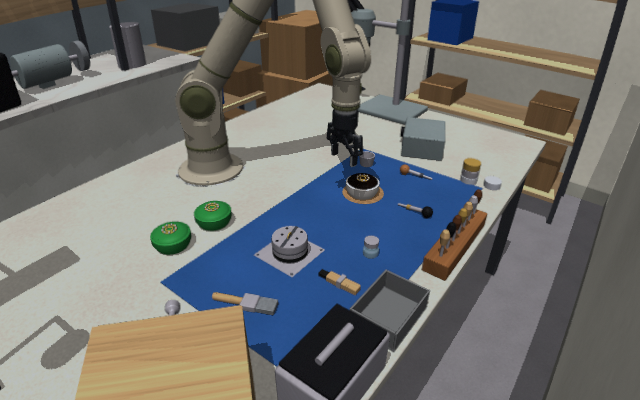

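The bowl is on the cork at (362,187) and the vise on the plate at (290,243). I'll move the arm aside and measure both views.

```bash
python3 - <<'E'
from h import *
from rig import arm
arm.movej([-1.4, 0.599, -0.003, 1.599, 0.002, 0.943, -0.08])
snap(arm,'4');print(arm.observe()['t'])
c=dict(np.load('top4.npz'));s=dict(np.load('side4.npz'))
ht=cv2.cvtColor(c['color'],cv2.COLOR_BGR2HSV);hs=cv2.cvtColor(s['color'],cv2.COLOR_BGR2HSV)
dk=lambda h,b:big(roi(cv2.inRange(h,(0,0,0),(179,255,75)),*b))
for n,cc,h,b in(('top',c,ht,(215,155,290,220)),('side',s,hs,(340,165,386,197))):
    k=dk(h,b);print('bowl',n,cv2.boundingRect(k),[x.round(4) if hasattr(x,'round') else x for x in centre(cc,k,.048)])
P=points(c);m=roi(((P[...,2]>.048)&(P[...,2]<.075)).astype(np.uint8)*255,360,150,435,225)
k=big(m);print('vise depth top',cv2.boundingRect(k),centre(c,k,.059))
blue=lambda h:cv2.bitwise_not(cv2.inRange(h,(100,120,60),(125,255,255)))
print('cork top',centre(c,big(roi(blue(ht),215,160,285,228)),.004)[0], 'plate top',cv2.minAreaRect(onplane(c,big(roi(blue(ht),360,158,430,225)).reshape(-1,2),.004).astype(np.float32)*1000))
a=cv2.resize(c['color'][145:235,205:445],None,fx=3.3,fy=3.3,interpolation=cv2.INTER_CUBIC)
b=cv2.resize(s['color'][165:270,245:400],(792,300*792//445),interpolation=cv2.INTER_CUBIC)[:300*792//445]
cv2.imwrite('pics/t4.png',a);cv2.imwrite('pics/s4.png',cv2.resize(s['color'][165:275,250:395],None,fx=5,fy=5,interpolation=cv2.INTER_CUBIC))
# bystanders moved?
c0=dict(np.load('top0.npz'));d=cv2.absdiff(c0['color'],c['color']).max(2);d=(d>40).astype(np.uint8)
n,l,st,ce=cv2.connectedComponentsWithStats(d)
print([ (st[i].tolist()) for i in range(1,n) if st[i,4]>15])
E
```

```text
25.5083
bowl top (232, 173, 37, 37) [array([0.5371, 0.1969]), 0.0492042601108551, array([0.5369, 0.1969]), np.float64(0.0479)]
bowl side (348, 173, 30, 16) [array([0.5373, 0.199 ]), 0.05241630598902702, array([0.5374, 0.1989]), np.float64(0.0491)]
vise depth top (378, 170, 38, 37) (array([ 0.54227471, -0.18366615]), 0.04921584576368332, array([ 0.54225297, -0.18344582]), np.float64(0.04780164215255832))
cork top [0.53975743 0.19938377] plate top ((544.5985717773438, -186.50909423828125), (141.21409606933594, 142.225341796875), 88.5848617553711)
[[390, 165, 12, 2, 19], [368, 168, 48, 42, 1325], [228, 171, 45, 45, 1474]]
```

View pics/t4.png

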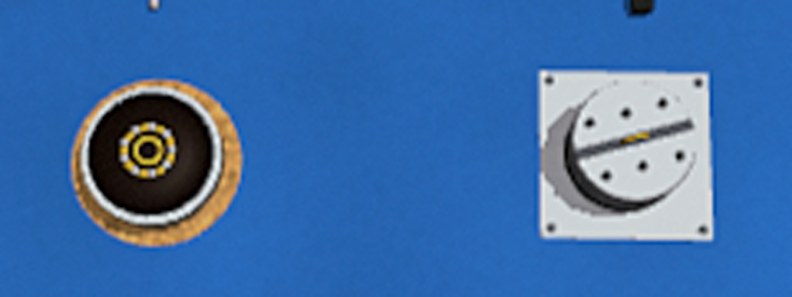

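View pics/s4.png

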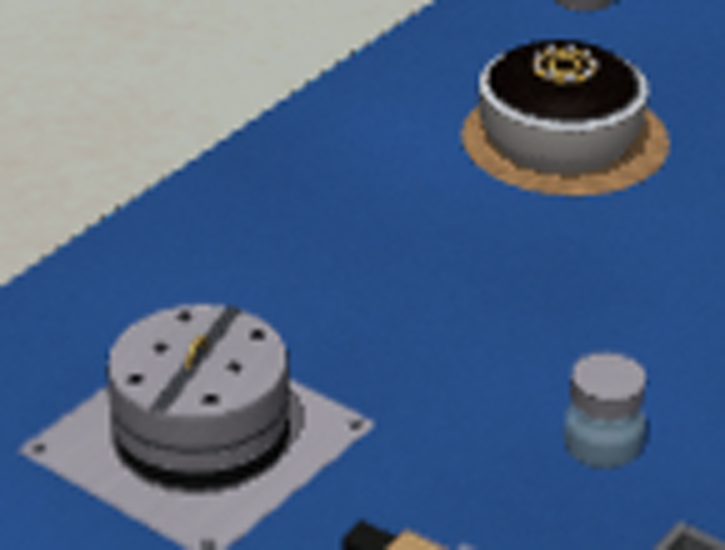

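```bash
python3 - <<'E'
from h import *
from rig import arm
s=dict(np.load('side4.npz'))
print('vise side',onplane(s,[[198/5+250,360/5+165]],.059))
o=arm.observe();print(o['t'],np.round(o['wrist_force'],1));arm.job_done()
E
```

```text
vise side [[ 0.55154232 -0.18651034]]
25.5083 [ 0.2 -0.1  0.2]
the job is handed in; nothing more can be done
```

The swap is done and handed in at 25.5 s of the 70 s allowed; no verdict was reported. The vise is on the steel plate and the bowl is on the cork disc. I moved both by sliding them with the open fingers as a cradle: the bowl to a parking spot, the vise onto the plate, then the bowl onto the cork.

**Last checks:**
- **Bowl:** both cameras put it about 4 mm from the cork's centre.
- **Vise:** about 4 mm from the plate's centre in the top view, and about 4.5 mm the other way in x from an eyeballed side-view point. The two views disagree by 9 to 10 mm, but each is well inside 15 mm.
- **Standing:** both look flat on the mat in both views.
- **Contact:** the largest wrist force I read at the end of a push was about 7 N, and the planned gap between bowl and vise was at least 18 mm. I did not log forces during the pushes.
- **Other things on the mat:** comparing the top view before and after shows changes only at the two stations. The arm is back at its start pose, touching nothing.

An early disagreement of up to 18 mm between the views came from the pitch being domed. Measuring the bowl at its rim height brought the two views to within about 2 mm.

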